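Prime the sleeves in the misting drawer

ROBOT

A 7-joint arm with a two-finger parallel gripper is mounted at the origin on the work surface. World frame = base frame: x ahead of the robot, y to its left, z up, the work surface at z = 0. Lengths are in m, angles in rad, forces in N, time in s.
With the tool pointing down it reaches from about 0.425 to 0.875 m from the base axis. Payload 4.7 kg.
Tool frame: the origin (TCP) lies at the very end of the fingers, on their centre line; the grasp point (between the pads) lies 19 mm behind it; z points along the fingers, y is the line along which they close (so a half turn about z gives the same grasp; the last joint's range is limited). The gripper opens to 85 mm and grips with 20 to 120 N. Pads are 22 mm wide; open, the fingers measure 114 mm over their backs; the gripper's body (76 mm by 85 mm) begins 54 mm behind the grasp point. The pads swing forward as they close: fully open they stand 13 mm farther back than shut.
Start: joints at [1.311, 0.321, -0.07, 1.45, 0.023, 1.371, -0.057], TCP at [0.176, -0.626, 0.231] pointing down, gripper open.
Joint ranges: [-2.86, 2.86], [-0.3, 2.09], [-1.38, 1.24], [0.06, 2.45], [-1.56, 4.7], [0.09, 2.05], [-2.69, 2.69]. Speed limits (rad/s): [2.57, 2.57, 3.14, 3.14, 3.14, 3.14, 3.14].

INTERFACE

Orientations are given as a rotation vector (axis times angle).
In Python, from bench import manip, snapshot, get_calibration gives the robot as it stands.
- The arm moves only by the tool move_arm, never from a script. Its argument "series" is a list of rows, each a list of 3 entries, a list of its own where there are three numbers: the finger opening in m, from 0 to 0.0854, then the shift along the world's x, y, z in m, then the turn, a rotation vector about the world's x, y, z in degrees. In form: [[fingers, [x, y, z], [wx, wy, wz]], ...]. A call has exactly 10 rows; each row is the pose to reach, as a shift and turn from the pose commanded when the call began; what a row does not reach only later rows make up. A row lasts 1/8 s, in which the tool goes at most 62.5 mm and 10.7 degrees, less where a joint would pass 70% of its speed; a pose out of reach is approached as far as the arm can. A call with a gripper value outside its range is refused whole. The fingers move at their own pace and stop on an object; "newtons" is the grip in N (left out, the last holds). Time passes only in rows, so rows that repeat a pose let the fingers close, or fill a call up. It gives the time, the measured TCP pose, the force, the opening and the grip force at its end, in the units of the state.
- manip.sense(): the state, without advancing time (a new reading comes with each control period).
- snapshot(name): name is "side" or "top" or "wrist"; returns the picture (480x640x3 uint8, blue, green, red); there is no depth.
- get_calibration(name): a dict with "intrinsics" (3x3 intrinsics, pixels), "D" ([k1, k2, p1, p2, k3] as OpenCV has them; the pictures are not rectified), "extrinsics" (4x4, takes a point from world to camera coordinates); the wrist camera has in their place "tool_from_camera" (4x4, takes a point from camera to tool coordinates, whose origin is the TCP and whose axes are the flange's). Camera axes: x right, y up, looking along -z (the intrinsics and any distortion apply to the point x, -y, -z); pixel columns grow to the right and rows downward; lengths in m; the calibration is good to about 2 mm. A picture is of the moment at which its call begins: read the wrist's pose just before it. get_calibration takes no time and is no camera call.
- manip.job_done(): hands the job in; it is judged then, once.
The state is a dict: "clock": time; "joint_pos": joint angles; "joint_vel": joint speeds; "tau": joint torques, N m; "eef_pos": TCP position; "tcp_rot": TCP orientation; "wrist_force": force on the tool from outside, world axes, zero at the start; "torque": the same for the moment, N m; "width": finger opening in m; "finger_force": force on a finger pad.
Only numpy, scipy, OpenCV 4.12 (cv2) and the standard library are available. Lean on these libraries where they do the work, as an engineer would, in place of code of your own. Each camera call takes 0.05 s, during which the arm holds its last target. There are 200 camera calls.

TASK

Pull the misting cabinet's drawer wide open by its handle, slide every black sleeve from the cardboard sheet down over an orange post of its own until it stands on the drawer floor, and push the drawer fully shut. Then press the orange nozzle cap of the primer can all the way down and let it spring back up, and pull the drawer wide open again so that the sleeves can dry on their posts. Never press the cap while the drawer is open, and leave the ink jar and the spatula where they are.

Things in the scene. Friction and masses are not known exactly. Their poses are not given: they have to be found in the camera images.
- drawer (a joint): Drawer of the white misting cabinet at the back right: 0 = fully shut, 0.18 m = fully open; it slides level along -x of drawer_handle. Four orange posts stand in a row across its floor, each 32 mm thick, 47 mm high with a 10 mm tapered top (18 mm at the tip), 80 mm behind the inside of the drawer front and, when fully open, 100 mm in front of the cabinet.
- drawer_handle (a point): Middle of the drawer's steel bar handle: a level bar 12 mm thick, 120 mm long (along y), its axis 42 mm in front of the blue drawer front, 85 mm above the table (front's upper edge 105, cabinet top 115). x points into the cabinet, z up. The feet of the posts, on the drawer floor, lie at x = +137 mm, y = -132, -44, +44 and +132 mm, z = -66 mm from here (19 mm above the table).
- misting_cabinet: The fixed white cabinet, 240 x 400 x 115 mm high; origin on the table below the middle of its front, 20 mm behind the outer face of the shut drawer front, x pointing to the back. Carcass (roof and sides) from x = -5 to +220 mm, y = +-200 mm; the roof's underside is 105 mm above the table.
- cap (a joint): Travel of the primer can's sprung nozzle cap: 0 = up, 0.008 m = fully down (about 6 N); it springs back by itself.
- cap_top (a point): Centre of the top face of the round orange nozzle cap (34 mm across), about 180 mm above the table, on the fixed green primer can (56 mm across, foot 84 mm across) that stands left of the cabinet. The cap goes straight down.
- sleeve0: Black plastic sleeve, open at both ends, standing on the cardboard sheet (4 mm thick): 62 mm high, 52 mm outside diameter, with a 64 mm wide skirt on its lowest 14 mm; straight bore 38 mm. Origin at the centre of its underside, z up along the bore. Two to four sleeves are present.
- sleeve1: Black plastic sleeve, open at both ends, standing on the cardboard sheet (4 mm thick): 62 mm high, 52 mm outside diameter, with a 64 mm wide skirt on its lowest 14 mm; straight bore 38 mm. Origin at the centre of its underside, z up along the bore. Two to four sleeves are present.
- sleeve2: Black plastic sleeve, open at both ends, standing on the cardboard sheet (4 mm thick): 62 mm high, 52 mm outside diameter, with a 64 mm wide skirt on its lowest 14 mm; straight bore 38 mm. Origin at the centre of its underside, z up along the bore. Two to four sleeves are present.
- sleeve3: Black plastic sleeve, open at both ends, standing on the cardboard sheet (4 mm thick): 62 mm high, 52 mm outside diameter, with a 64 mm wide skirt on its lowest 14 mm; straight bore 38 mm. Origin at the centre of its underside, z up along the bore. Two to four sleeves are present.
- ink_jar: Bystander: white ink jar with a red lid, 70 mm across, 85 mm high; origin at the centre of its underside.
- spatula: Bystander: ink spatula 200 mm long lying flat, along its x; origin at the middle of its underside.
Things that resemble listed ones, but are neither listed nor needed, are in the scene too. Leave any blue or purple look-alike of the sleeve3 alone.

How it is judged:
On the way, in this order (a step that is already met when the one before it is completed fails the run):
1. the drawer is pulled open, at least 150 mm (value of joint drawer above 0.15 m), for 0.2 s.
2. every sleeve stands on the drawer floor over a post (x of sleeve0 in the frame of drawer_handle between 0.131 and 0.143 m and z of sleeve0 in the frame of drawer_handle between -0.071 and -0.061 m and (y of sleeve0 in the frame of drawer_handle between -0.138 and -0.126 m or y of sleeve0 in the frame of drawer_handle between -0.05 and -0.038 m or y of sleeve0 in the frame of drawer_handle between 0.038 and 0.05 m or y of sleeve0 in the frame of drawer_handle between 0.126 and 0.138 m) and angle between each of sleeve0, sleeve1, sleeve2, sleeve3's own z axis and vertical below 0.1 rad and x of sleeve1 in the frame of drawer_handle between 0.131 and 0.143 m and z of sleeve1 in the frame of drawer_handle between -0.071 and -0.061 m and (y of sleeve1 in the frame of drawer_handle between -0.138 and -0.126 m or y of sleeve1 in the frame of drawer_handle between -0.05 and -0.038 m or y of sleeve1 in the frame of drawer_handle between 0.038 and 0.05 m or y of sleeve1 in the frame of drawer_handle between 0.126 and 0.138 m) and x of sleeve2 in the frame of drawer_handle between 0.131 and 0.143 m and z of sleeve2 in the frame of drawer_handle between -0.071 and -0.061 m and (y of sleeve2 in the frame of drawer_handle between -0.138 and -0.126 m or y of sleeve2 in the frame of drawer_handle between -0.05 and -0.038 m or y of sleeve2 in the frame of drawer_handle between 0.038 and 0.05 m or y of sleeve2 in the frame of drawer_handle between 0.126 and 0.138 m) and x of sleeve3 in the frame of drawer_handle between 0.131 and 0.143 m and z of sleeve3 in the frame of drawer_handle between -0.071 and -0.061 m and (y of sleeve3 in the frame of drawer_handle between -0.138 and -0.126 m or y of sleeve3 in the frame of drawer_handle between -0.05 and -0.038 m or y of sleeve3 in the frame of drawer_handle between 0.038 and 0.05 m or y of sleeve3 in the frame of drawer_handle between 0.126 and 0.138 m)), for 0.3 s.
3. the drawer is shut (within 8 mm) with all sleeves on their posts (all of step 2 and value of joint drawer below 0.008 m), for 0.2 s.
4. with the drawer shut the nozzle cap is pressed down at least 6 of its 8 mm (value of joint cap above 0.006 m and value of joint drawer below 0.012 m), for 0.1 s.
At the end, for the whole second after the job is handed in: The drawer is open again by at least 150 mm, every sleeve stands upright and at rest over a post (within 6 mm of its axis, underside within 5 mm of the drawer floor), the cap is up again (all of step 2 and value of joint drawer above 0.15 m and value of joint cap below 0.002 m and linear speed of each of sleeve0, sleeve1, sleeve2, sleeve3 below 0.03 m/s); the robot touches nothing.
It fails at once if the cap is pressed (over 4 mm) while the drawer is open more than 20 mm (value of joint cap above 0.004 m and value of joint drawer above 0.02 m).
It fails at once if the ink jar or the spatula is moved more than 30 mm or tipped over (distance of any of ink_jar, spatula from where it was at the start of the episode above 0.03 m or angle between any of ink_jar, spatula's own z axis and vertical above 0.6 rad).
Of sleeve0, sleeve1, sleeve2, sleeve3 only 2 to 4 are there at a start; the rules pass over those that are not, and their reading is None.
At some moment in a run one of sleeve0, sleeve1, sleeve2, sleeve3 may be knocked a few centimetres aside while the robot is not near it.
It also fails if it takes over 210 s, if anything falls off the work surface, if the arm or the gripper's body presses on something with over 40 N, if the wrist force passes 120 N, or if a joint passes its speed limit or range.

## Working session

There is one attempt and no reset: what is moved stays moved. The work goes in short steps, Python scripts to look and compute and a tool call to move; the robot and the scene stay as the last step left them, time stands still between calls to the robot, and variables do not carry over. Pictures are saved under pics/ and viewed, at most 17 in all, crops included, and the job is handed in when it is done.

Besides the shell and the picture viewer there is one more tool, called in YAML: its name, and indented under it one key for each argument. move_arm: Moves the arm, as the interface text tells. Its arguments: {"type":"object","properties":{"series":{"type":"array","items":{"type":"array"}},"newtons":{"type":"number"}},"required":["series"]}

```bash
mkdir -p pics; ls; python3 - <<'E'
from bench import manip, snapshot, get_calibration
import cv2
s=manip.sense(); print({k:s[k] for k in('clock','eef_pos','tcp_rot','wrist_force','width')})
for n in('top','side','wrist'):
    cv2.imwrite(f'pics/{n}0.png',snapshot(n)); print(n,get_calibration(n))
E
```

```text
pics
{'clock': 0.0, 'eef_pos': array([ 0.17558104, -0.62529018,  0.23021029]), 'tcp_rot': array([-3.11034550e+00, -4.28548297e-01,  5.44776842e-04]), 'wrist_force': array([-0.21452824, -0.32788429, -0.98947923]), 'width': 0.08531469383044887}
top {'intrinsics': array([[586.47084921,   0.        , 312.52224191],
       [  0.        , 586.47084921, 246.26166846],
       [  0.        ,   0.        ,   1.        ]]), 'D': array([-0.15109564,  0.        ,  0.        ,  0.        ,  0.        ]), 'extrinsics': array([[-0.01622696, -0.99973813, -0.01613554,  0.07342144],
       [ 0.99602507, -0.01757605,  0.08732209, -0.56463663],
       [-0.08758282, -0.01465443,  0.99604945, -1.56261876],
       [ 0.        ,  0.        ,  0.        ,  1.        ]])}
side {'intrinsics': array([[439.73185594,   0.        , 323.2228315 ],
       [  0.        , 439.73185594, 239.23615364],
       [  0.        ,   0.        ,   1.        ]]), 'D': array([-0.05300917,  0.        ,  0.        ,  0.        ,  0.        ]), 'extrinsics': array([[ 0.78289273, -0.62208925, -0.0091621 , -0.42243334],
       [ 0.41995198,  0.51752505,  0.74552542, -0.33746721],
       [-0.45904173, -0.58751407,  0.66641422, -0.65106553],
       [ 0.        ,  0.        ,  0.        ,  1.        ]])}
wrist {'intrinsics': array([[368.59180472,   0.        , 325.72487147],
       [  0.        , 368.59180472, 236.28171269],
       [  0.        ,   0.        ,   1.        ]]), 'D': array([-0.05089603,  0.        ,  0.        ,  0.        ,  0.        ]), 'tool_from_camera': array([[-8.48616579e-04,  9.46323569e-01,  3.23219712e-01,
         8.24299362e-02],
       [ 9.99999628e-01,  8.53454582e-04,  1.26762307e-04,
        -1.30442166e-03],
       [-1.55895186e-04,  3.23219700e-01, -9.46323941e-01,
        -1.43432983e-01],
       [ 0.00000000e+00,  0.00000000e+00,  0.00000000e+00,
         1.00000000e+00]])}
```

View pics/top0.png

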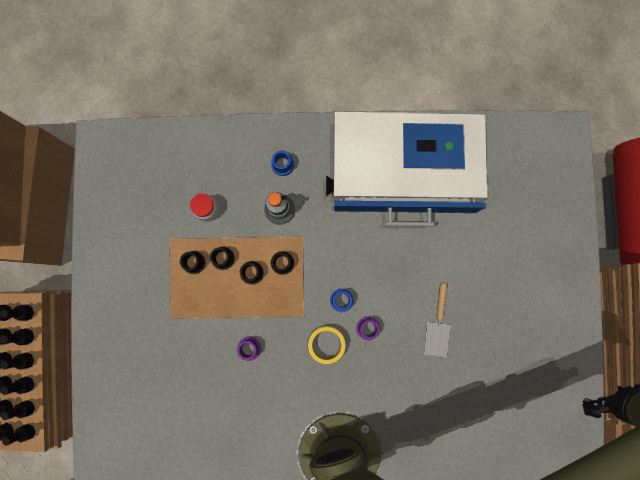

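View pics/side0.png

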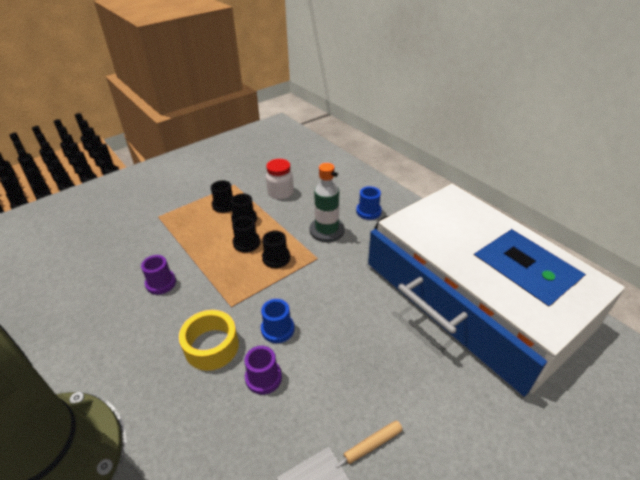

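```bash
cat > h.py <<'E'
import numpy as np, cv2
from scipy.spatial.transform import Rotation as R
from bench import manip, snapshot, get_calibration
def ext(n, s=None):
    """world->cam 4x4"""
    c=get_calibration(n)
    if n!='wrist': return c['extrinsics']
    s=s or manip.sense(); T=np.eye(4); T[:3,:3]=R.from_rotvec(s['tcp_rot']).as_matrix(); T[:3,3]=s['eef_pos']
    return np.linalg.inv(T@c['tool_from_camera'])
def ray(n,px,E=None):
    c=get_calibration(n); E=ext(n) if E is None else E
    u=cv2.undistortPoints(np.array([[px]],float),c['intrinsics'],c['D'])[0,0]
    d=E[:3,:3].T@np.array([u[0],-u[1],-1]); return -E[:3,:3].T@E[:3,3], d/np.linalg.norm(d)
def atz(n,px,z,E=None):
    o,d=ray(n,px,E); return o+d*(z-o[2])/d[2]
def tri(*rs):
    A=sum(np.eye(3)-np.outer(d,d) for o,d in rs); b=sum((np.eye(3)-np.outer(d,d))@o for o,d in rs)
    p=np.linalg.solve(A,b); return p,[float(np.linalg.norm(np.cross(p-o,d))) for o,d in rs]
def proj(n,P,E=None):
    c=get_calibration(n); E=ext(n) if E is None else E
    q=np.atleast_2d(P)@E[:3,:3].T+E[:3,3]; q=q*[1,-1,-1]
    return cv2.projectPoints(q.astype(float),np.zeros(3),np.zeros(3),c['intrinsics'],c['D'])[0][:,0]
E
python3 - <<'E'
from h import *
im=cv2.imread('pics/top0.png')
up=lambda a:cv2.resize(a,None,fx=4,fy=4,interpolation=cv2.INTER_CUBIC)
a=up(im[185:285,165:305]); b=up(im[192:230,325:495])
o=np.zeros((552,680,3),np.uint8); o[:400,:560]=a; o[400:,:]=b
cv2.imwrite('pics/c1.png',o)
for p in [(192,262),(222,258),(251,272),(282,263)]: print('sl',atz('top',p,.066).round(3))
for p,z in [((202,205),.085),((275,199),.18),((388,224),.085),((434,224),.085),((334,205),.105),((486,206),.105),((443,283),.01),((436,355),.0)]: print(p,atz('top',p,z).round(3))
s=manip.sense(); print(R.from_rotvec(s['tcp_rot']).as_matrix().round(3))
E
```

```text
sl [0.526 0.384 0.066]
sl [0.535 0.304 0.066]
sl [0.497 0.227 0.066]
sl [0.519 0.144 0.066]
(202, 205) [0.675 0.354 0.085]
(275, 199) [0.671 0.152 0.18 ]
(388, 224) [ 0.616 -0.135  0.085]
(434, 224) [ 0.614 -0.257  0.085]
(334, 205) [0.665 0.005 0.105]
(486, 206) [ 0.656 -0.392  0.105]
(443, 283) [ 0.46  -0.291  0.01 ]
(436, 355) [ 0.264 -0.268  0.   ]
[[ 0.963  0.27  -0.   ]
 [ 0.27  -0.963  0.001]
 [-0.    -0.001 -1.   ]]
```

View pics/c1.png

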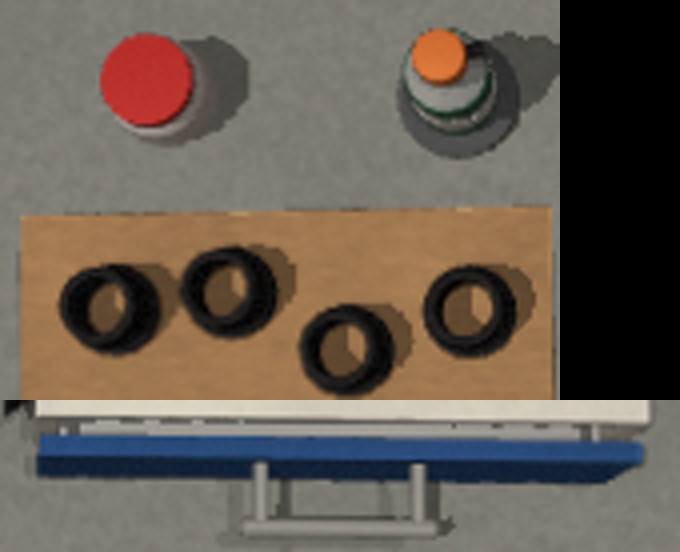

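move_arm:
  series:
    - [0.04,[0.04,0.04,0.01],[0,0,7.3]]
    - [0.04,[0.08,0.08,0.02],[0,0,14.6]]
    - [0.04,[0.12,0.12,0.03],[0,0,21.9]]
    - [0.04,[0.16,0.16,0.03],[0,0,29.2]]
    - [0.04,[0.2,0.2,0.03],[0,0,36.5]]
    - [0.04,[0.24,0.25,0.03],[0,0,43.8]]
    - [0.04,[0.28,0.3,0.03],[0,0,51.1]]
    - [0.04,[0.32,0.35,0.03],[0,0,58.4]]
    - [0.04,[0.36,0.4,0.03],[0,0,65.7]]
    - [0.04,[0.4,0.43,0.03],[0,0,73]]
  newtons: 60

```text
clock: 1.4
eef_pos: [0.5767, -0.1932, 0.2617]
tcp_rot: [2.24, 2.202, 0.0]
wrist_force: [0.4, -1.6, 0.4]
width: 0.0401
finger_force: 0.0
```

```bash
python3 - <<'E'
from h import *
s=manip.sense(); print(s['eef_pos'],R.from_rotvec(s['tcp_rot']).as_matrix().round(3),s['joint_pos'].round(2))
cv2.imwrite('pics/w1.png',snapshot('wrist')); np.save('E1.npy',ext('wrist',s))
E
```

```text
[ 0.57672026 -0.19320791  0.26166822] [[ 0.017  1.     0.   ]
 [ 1.    -0.017 -0.   ]
 [-0.     0.    -1.   ]] [ 0.75  0.26 -0.57  1.5   0.14  1.42  0.16]
```

View pics/w1.png

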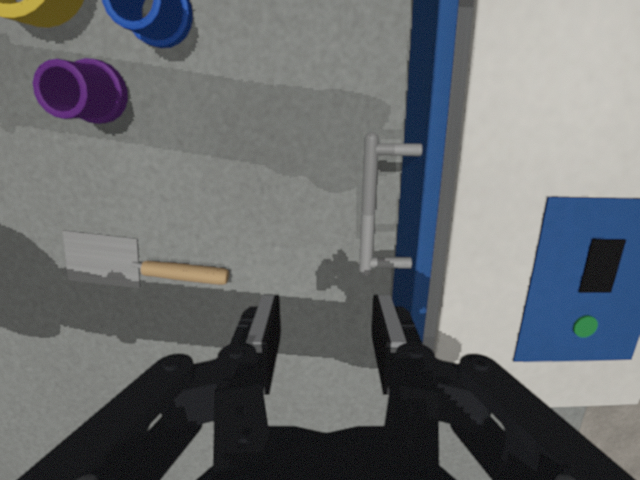

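```bash
python3 - <<'E'
from h import *
E=np.load('E1.npy')
print(tri(ray('top',(410.5,223.8)),ray('wrist',(368,203),E)), tri(ray('top',(410.5,223.8)),ray('side',(433,308)),ray('wrist',(368,203),E)))
a,b=atz('wrist',(371,135),.085,E),atz('wrist',(365,271),.085,E); print(a,b,(a+b)/2, np.degrees(np.arctan2(a[0]-b[0],a[1]-b[1])))
c,d=atz('wrist',(459,0),.105,E),atz('wrist',(423,336),.105,E); print(c,d)
c,d=atz('wrist',(477,0),.115,E),atz('wrist',(433,360),.115,E); print(c,d)
E
```

```text
(array([ 0.62269759, -0.20546612,  0.01345818]), [0.0012152613314308487, 0.0012152613314310359]) (array([ 0.61864137, -0.19607521,  0.07697043]), [0.002575310075847441, 0.009403886514974456, 0.007526834375170553])
[ 0.61485516 -0.12883787  0.085     ] [ 0.61174751 -0.25384458  0.085     ] [ 0.61330133 -0.19134123  0.085     ] 1.4240709184573808
[ 0.67481263 -0.03266917  0.105     ] [ 0.66639121 -0.31395239  0.105     ]
[ 0.68433148 -0.03511349  0.115     ] [ 0.6750198 -0.3342614  0.115    ]
```

move_arm:
  series:
    - [0.034,[0.037,-0.002,0],[0,0,-0.5]]
    - [0.034,[0.037,-0.002,-0.04],[0,0,-0.5]]
    - [0.034,[0.037,-0.002,-0.08],[0,0,-0.5]]
    - [0.034,[0.037,-0.002,-0.11],[0,0,-0.5]]
    - [0.034,[0.037,-0.002,-0.14],[0,0,-0.5]]
    - [0.034,[0.037,-0.002,-0.16],[0,0,-0.5]]
    - [0.034,[0.037,-0.002,-0.18],[0,0,-0.5]]
    - [0.034,[0.037,-0.002,-0.196],[0,0,-0.5]]
    - [0.0,[0.037,-0.002,-0.196],[0,0,-0.5]]
    - [0.0,[0.037,-0.002,-0.196],[0,0,-0.5]]
  newtons: 40

```text
clock: 2.7
eef_pos: [0.6127, -0.1977, 0.065]
tcp_rot: [-2.256, -2.186, -0.0]
wrist_force: [1.2, -0.7, -7.7]
width: 0.0108
finger_force: 38.8
```

```bash
python3 - <<'E'
from h import *
s=manip.sense(); print(s['eef_pos'],s['width'],s['finger_force'],s['wrist_force'])
E
```

```text
[ 0.61272991 -0.19766686  0.06500774] 0.01077318811885159 38.84983956813812 [ 1.20090409 -0.72553379 -7.71251788]
```

move_arm:
  series:
    - [0.0,[-0.015,0.0,0],[0,0,0]]
    - [0.0,[-0.04,0.001,0],[0,0,0]]
    - [0.0,[-0.065,0.002,0],[0,0,0]]
    - [0.0,[-0.09,0.002,0],[0,0,0]]
    - [0.0,[-0.115,0.003,0],[0,0,0]]
    - [0.0,[-0.135,0.003,0],[0,0,0]]
    - [0.0,[-0.155,0.004,0],[0,0,0]]
    - [0.0,[-0.17,0.004,0],[0,0,0]]
    - [0.0,[-0.178,0.0045,0],[0,0,0]]
    - [0.0,[-0.178,0.0045,0],[0,0,0]]
  newtons: 60

```text
clock: 3.95
eef_pos: [0.4445, -0.1931, 0.0653]
tcp_rot: [2.241, 2.176, 0.023]
wrist_force: [32.3, -4.5, -42.8]
width: 0.0102
finger_force: 59.0
```

move_arm:
  series:
    - [0.0,[0.006,0,0],[0,0,0]]
    - [0.0,[0.008,0,0],[0,0,0]]
    - [0.034,[0.008,0,0],[0,0,0]]
    - [0.034,[0.008,0,0],[0,0,0]]
    - [0.034,[0.008,0,0],[0,0,0]]
    - [0.034,[0.008,0,0.04],[0,0,0]]
    - [0.034,[0.008,0,0.09],[0,0,0]]
    - [0.034,[0.008,0,0.14],[0,0,0]]
    - [0.034,[0.008,0.05,0.19],[0,0,0]]
    - [0.034,[0.008,0.1,0.21],[0,0,0]]

```text
clock: 5.2
eef_pos: [0.4435, -0.0932, 0.2783]
tcp_rot: [2.257, 2.18, 0.003]
wrist_force: [1.3, 1.0, -0.3]
width: 0.034
finger_force: 0.0
```

```bash
python3 - <<'E'
from h import *
s=manip.sense(); print(s['eef_pos'],R.from_rotvec(s['tcp_rot']).as_matrix().round(3),s['wrist_force'],s['joint_pos'].round(2))
cv2.imwrite('pics/w2.png',snapshot('wrist')); np.save('E2.npy',ext('wrist',s)); im=snapshot('top');cv2.imwrite('pics/top2.png',im)
im=im[180:300,160:500]; cv2.imwrite('pics/c2.png',cv2.resize(im,(800,282),interpolation=cv2.INTER_CUBIC))
E
```

```text
[ 0.44347203 -0.09317267  0.27830555] [[ 0.035  0.999  0.004]
 [ 0.999 -0.035 -0.002]
 [-0.002  0.004 -1.   ]] [ 1.3492479   0.9565857  -0.27717821] [ 0.86 -0.12 -0.64  1.82 -0.07  1.42  0.19]
```

View pics/w2.png

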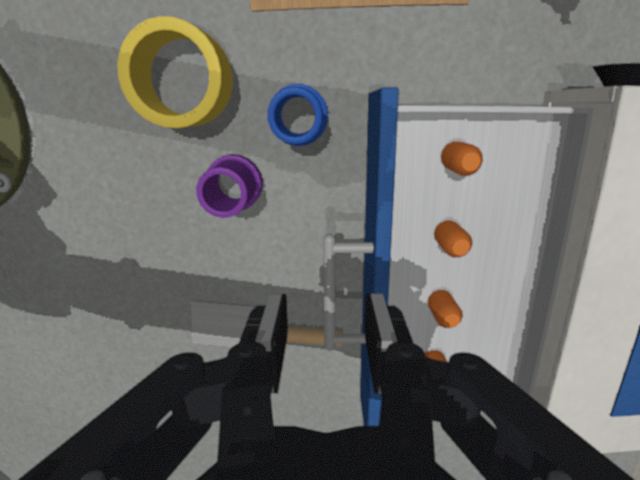

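View pics/c2.png

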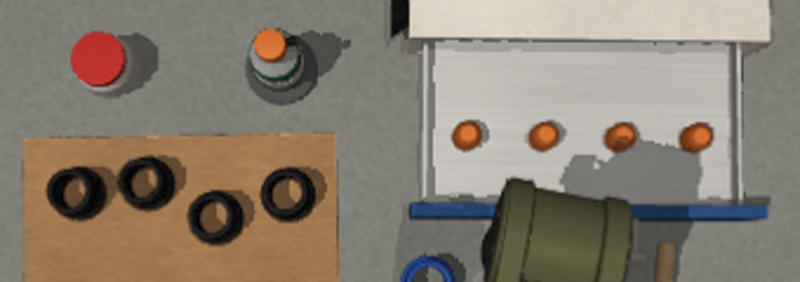

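move_arm:
  series:
    - [0.07,[0.02,-0.015,0.005],[0,0,0]]
    - [0.07,[0.05,-0.035,0.01],[0,0,0.5]]
    - [0.07,[0.08,-0.055,0.02],[0,0,0.5]]
    - [0.07,[0.107,-0.077,0.022],[0,0,0.5]]
    - [0.07,[0.107,-0.077,0.022],[0,0,0.5]]
    - [0.07,[0.107,-0.077,0.022],[0,0,0.5]]
    - [0.07,[0.107,-0.077,0.022],[0,0,0.5]]
    - [0.07,[0.107,-0.077,0.022],[0,0,0.5]]
    - [0.07,[0.107,-0.077,0.022],[0,0,0.5]]
    - [0.07,[0.107,-0.077,0.022],[0,0,0.5]]

```text
clock: 6.55
eef_pos: [0.5496, -0.1702, 0.2975]
tcp_rot: [2.246, 2.196, -0.0]
wrist_force: [-0.4, 0.4, -0.7]
width: 0.07
finger_force: 0.0
```

```bash
python3 - <<'E'
from h import *
s=manip.sense(); print(s['eef_pos'],R.from_rotvec(s['tcp_rot']).as_matrix().round(3)[:,1])
im=snapshot('wrist');cv2.imwrite('pics/w3.png',im); np.save('E3.npy',ext('wrist',s)); cv2.imwrite('pics/top3.png',snapshot('top'))
cv2.imwrite('pics/side3.png',snapshot('side'))
def blobs(im,box):
    h=cv2.cvtColor(im,cv2.COLOR_BGR2HSV); m=cv2.inRange(h,(4,150,80),(16,255,255))
    n,l,st,c=cv2.connectedComponentsWithStats(m)
    return [(st[i].tolist(),c[i].round(1)) for i in range(1,n) if st[i,4]>30]
for f in('w2','w3','top3'): print(f,blobs(cv2.imread(f'pics/{f}.png'),0))
E
```

```text
[ 0.54959918 -0.17023265  0.29747128] [ 1.    -0.023  0.   ]
w2 [([442, 143, 40, 32, 974], array([461.5, 157.8])), ([435, 221, 36, 35, 892], array([452.7, 238.4])), ([429, 291, 33, 36, 827], array([444.5, 308.8])), ([426, 351, 19, 11, 132], array([435.2, 355.5]))]
w3 [([344, 66, 30, 33, 794], array([358.6,  82.2])), ([342, 154, 29, 32, 705], array([356., 170.])), ([341, 229, 27, 34, 715], array([353.4, 245.9])), ([339, 295, 26, 35, 720], array([351.2, 312.3]))]
top3 [([268, 193, 14, 13, 144], array([274.5, 199. ])), ([353, 232, 12, 12, 108], array([358.1, 237.2])), ([385, 232, 12, 12, 111], array([390.5, 237.5]))]
```

View pics/w3.png

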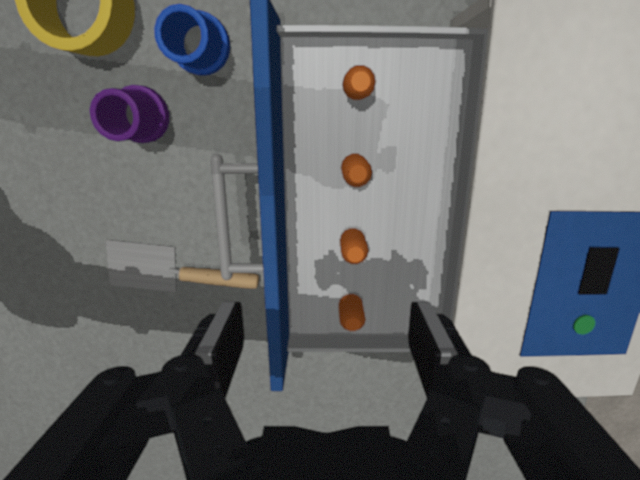

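```bash
python3 - <<'E'
from h import *
from scipy.optimize import least_squares
E2,E3=np.load('E2.npy'),np.load('E3.npy')
obs=[('wrist',E2,i,p) for i,p in enumerate([(461.5,157.8),(452.7,238.4),(444.5,308.8)])]+[('wrist',E3,i,p) for i,p in enumerate([(358.6,82.2),(356,170),(353.4,245.9),(351.2,312.3)])]+[('top',ext('top'),i,p) for i,p in enumerate([(358.1,237.2),(390.5,237.5)])]
Y=[.132,.044,-.044,-.132]
def P(q,i): c,s=np.cos(q[3]),np.sin(q[3]); return np.array([q[0]-s*Y[i],q[1]+c*Y[i],q[2]])
def f(q,o): return np.concatenate([proj(n,P(q,i),E)[0]-p for n,E,i,p in o])
for o in(obs,obs[:7],obs[3:]):
    r=least_squares(f,[.57,-.19,.042,-.02],args=(o,)); print(r.x.round(4),r.fun.reshape(-1,2).round(1).tolist())
    for i in range(4): print(P(r.x,i).round(4))
E
```

```text
[ 0.5803 -0.1912  0.0407 -0.0311] [[0.3, -0.1], [0.2, 0.1], [0.2, -0.1], [0.1, 0.5], [-0.0, -0.5], [0.0, -0.1], [-0.1, 0.1], [0.1, 0.8], [0.4, 1.0]]
[ 0.5844 -0.0592  0.0407]
[ 0.5817 -0.1472  0.0407]
[ 0.579  -0.2352  0.0407]
[ 0.5762 -0.3231  0.0407]
[ 0.5802 -0.1912  0.0409 -0.0302] [[0.1, -0.1], [0.1, 0.1], [0.2, -0.1], [-0.1, 0.5], [-0.2, -0.5], [-0.0, -0.1], [-0.1, 0.1]]
[ 0.5842 -0.0592  0.0409]
[ 0.5815 -0.1472  0.0409]
[ 0.5789 -0.2351  0.0409]
[ 0.5762 -0.3231  0.0409]
[ 0.5804 -0.191   0.0415 -0.0317] [[0.4, 0.2], [0.2, -0.6], [0.1, -0.1], [-0.0, 0.3], [0.0, 0.7], [0.3, 0.9]]
[ 0.5846 -0.059   0.0415]
[ 0.5818 -0.147   0.0415]
[ 0.5791 -0.235   0.0415]
[ 0.5763 -0.3229  0.0415]
```

move_arm:
  series:
    - [0.07,[0,0.03,0],[0,0,0]]
    - [0.07,[-0.01,0.08,0],[0,0,0]]
    - [0.07,[-0.02,0.13,0],[0,0,0]]
    - [0.07,[-0.03,0.18,0],[0,0,0]]
    - [0.07,[-0.03,0.23,0],[0,0,0]]
    - [0.07,[-0.03,0.28,0],[0,0,0]]
    - [0.07,[-0.03,0.33,0],[0,0,0]]
    - [0.07,[-0.03,0.36,0],[0,0,0]]
    - [0.07,[-0.03,0.38,0],[0,0,0]]
    - [0.07,[-0.03,0.38,0],[0,0,0]]

```text
clock: 7.95
eef_pos: [0.519, 0.2116, 0.2973]
tcp_rot: [-2.242, -2.2, -0.001]
wrist_force: [0.1, -0.9, -0.0]
width: 0.07
finger_force: 0.0
```

```bash
cat >> h.py <<'E'
def grab(f,n='wrist'):
    s=manip.sense(); im=snapshot(n); cv2.imwrite(f'pics/{f}.png',im); E=ext(n,s); np.save(f'E_{f}.npy',E); print(s['clock'],s['eef_pos'].round(4),s['width'],R.from_rotvec(s['tcp_rot']).as_matrix().round(3)[:,1]); return im,E
E
python3 - <<'E'
from h import *
im,E=grab('w4')
cv2.imwrite('pics/top4.png',snapshot('top'))
E
```

```text
7.95 [0.519  0.2116 0.2973] 0.06996963707295335 [ 1.    -0.019 -0.   ]
```

View pics/w4.png

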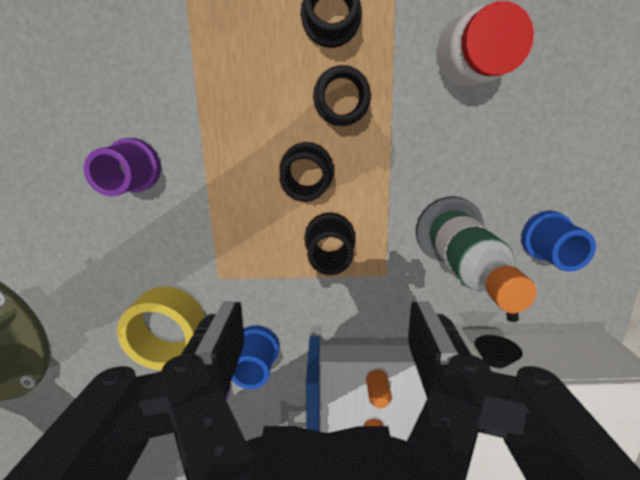

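```bash
cat >> h.py <<'E'
from scipy.optimize import least_squares
A=np.linspace(0,2*np.pi,40,endpoint=False)
def model(x,y,z): return np.array([[x+r*np.cos(a),y+r*np.sin(a),z+h] for r,h in((.026,.062),(.026,.014),(.032,.014),(.032,0)) for a in A])
def feat(p):
    h=cv2.convexHull(p.astype(np.float32)); m=cv2.moments(h); b=h[:,0]
    return np.array([m['m10']/m['m00'],m['m01']/m['m00'],*b.min(0),*b.max(0)])
def sleeves(views,guess):
    """views: [(name,E,im)], guess: [(x,y,z0)] -> fits x,y,z of each from all views where it is whole"""
    out=[]
    for g in guess:
        obs=[]
        for n,E,im in views:
            m=(im.max(2)<55).astype(np.uint8); k,l,st,c=cv2.connectedComponentsWithStats(m)
            q=proj(n,np.array([*g[:2],g[2]+.03]),E)[0]
            if not(0<q[0]<640 and 0<q[1]<480): continue
            f0=feat(proj(n,model(*g),E))
            ok=[i for i in range(1,k) if st[i,4]>100 and np.hypot(*(st[i,:2]+st[i,2:4]/2-q))<25 and st[i,1]>2 and st[i,3]<1.4*(f0[5]-f0[3])]
            if ok:
                ys,xs=np.where(l==max(ok,key=lambda i:st[i,4])); obs.append((n,E,feat(np.stack([xs,ys],1))))
        r=least_squares(lambda p:np.concatenate([(feat(proj(n,model(*p),E))-f)*(1 if n=='wrist' else 1.5) for n,E,f in obs]),g)
        out.append(r.x); print(len(obs),r.x.round(4),'rms px',np.sqrt(np.mean(r.fun**2)).round(2))
    return out
E
python3 - <<'E'
from h import *
w=cv2.imread('pics/w4.png');E=np.load('E_w4.npy')
sleeves([('wrist',E,w),('top',ext('top'),cv2.imread('pics/top0.png'))],[(.519,.144,.004),(.497,.227,.004),(.535,.304,.004),(.526,.384,.004)])
print('--')
sleeves([('wrist',E,w)],[(.519,.144,.004),(.497,.227,.004),(.535,.304,.004)])
E
```

```text
2 [0.522  0.1457 0.0009] rms px 1.67
2 [0.4966 0.2313 0.0052] rms px 1.41
2 [ 0.5381  0.3116 -0.0037] rms px 1.45
1 [0.5306 0.3915 0.0034] rms px 1.59
--
1 [ 0.5211  0.1429 -0.0081] rms px 0.81
1 [0.4957 0.2309 0.0015] rms px 1.2
1 [ 0.5377  0.3119 -0.0139] rms px 0.6
```

move_arm:
  series:
    - [0.082,[0.002,-0.03,0],[0,0,0]]
    - [0.082,[0.002,-0.066,-0.01],[0,0,0]]
    - [0.082,[0.002,-0.066,-0.05],[0,0,0]]
    - [0.082,[0.002,-0.066,-0.1],[0,0,0]]
    - [0.082,[0.002,-0.066,-0.15],[0,0,0]]
    - [0.082,[0.002,-0.066,-0.2],[0,0,0]]
    - [0.082,[0.002,-0.066,-0.24],[0,0,0]]
    - [0.082,[0.002,-0.066,-0.265],[0,0,0]]
    - [0.082,[0.002,-0.066,-0.265],[0,0,0]]
    - [0.03,[0.002,-0.066,-0.265],[0,0,0]]
  newtons: 30

```text
clock: 9.3
eef_pos: [0.5228, 0.143, 0.0335]
tcp_rot: [2.247, 2.193, 0.002]
wrist_force: [0.3, 0.8, -0.2]
width: 0.0659
finger_force: 0.0
```

move_arm:
  series:
    - [0.03,[0,0,0],[0,0,0]]
    - [0.03,[0,0,0],[0,0,0]]
    - [0.03,[0,0,0],[0,0,0]]
    - [0.03,[0,0,0.01],[0,0,0]]
    - [0.03,[0,0,0.04],[0,0,0]]
    - [0.03,[0,0,0.08],[0,0,0]]
    - [0.03,[0,0,0.12],[0,0,0]]
    - [0.03,[0,0,0.15],[0,0,0]]
    - [0.03,[0,0,0.15],[0,0,0]]
    - [0.03,[0,0,0.15],[0,0,0]]

```text
clock: 10.55
eef_pos: [0.521, 0.1434, 0.1815]
tcp_rot: [-2.246, -2.196, 0.002]
wrist_force: [-0.3, -0.6, -1.7]
width: 0.0519
finger_force: 31.9
```

```bash
python3 - <<'E'
from h import *
im,E=grab('w5')
E
```

```text
10.55 [0.521  0.1434 0.1815] 0.051945016917273705 [ 1.    -0.023 -0.001]
```

View pics/w5.png

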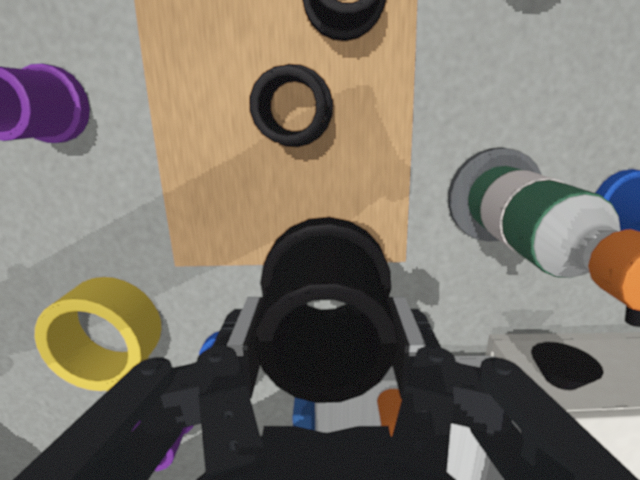

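```bash
cat >> h.py <<'E'
def held(im,E,rimz,tcp):
    """centre of held sleeve from rim top/bottom rows and skirt top row, by fitting y"""
    pass
E
python3 - <<'E'
from h import *
E=np.load('E_w5.npy'); im=cv2.imread('pics/w5.png'); t=np.array([.521,.1434,.1815])
for dy in(-.004,0,.004):
    for r,h in((.026,.0325),(.032,-.0295)):
        p=proj('wrist',np.array([[t[0]+r*np.cos(a),t[1]+dy+r*np.sin(a),t[2]+h] for a in A]),E); print(dy,h,p.min(0).round(1),p.max(0).round(1))
print(im[205:235,327].max(1)); print(im[270:300,327].max(1)); print(im[385:420,327].max(1))
E
```

```text
-0.004 0.0325 [258.3 304.2] [400.7 421.5]
-0.004 -0.0295 [267.3 230.9] [389.7 341.1]
0 0.0325 [257.3 293.7] [401.2 413.6]
0 -0.0295 [266.7 223.1] [389.9 334.9]
0.004 0.0325 [256.3 283. ] [401.7 405.5]
0.004 -0.0295 [266.1 215.2] [390.2 328.7]
[177 178 178 176 176 175 174 174 175 174 166 136  79  31  18  19  28  24
  26  46  56  54  49  47  43  38  39  34  34  32]
[29 26 25 26 24 21 24 24 24 26 24 21 25 28 39 52 48 47 43 34 37 37 39 36
 39 26 35 29 39 77]
[ 22  22  21  20  17  25  21  21  22  27  16  25  21  21  25  17  36  91
 139 152 149 147 150 149 149 149 149 148 149 149 149 148 146 149 148]
```

move_arm:
  series:
    - [0.03,[0.0,-0.03,0],[0,0,0]]
    - [0.03,[0.005,-0.08,0],[0,0,0]]
    - [0.03,[0.01,-0.13,0],[0,0,0]]
    - [0.03,[0.02,-0.185,0],[0,0,0]]
    - [0.03,[0.03,-0.24,0],[0,0,0]]
    - [0.03,[0.04,-0.295,0],[0,0,0]]
    - [0.03,[0.05,-0.35,0],[0,0,0]]
    - [0.03,[0.055,-0.405,0],[0,0,0]]
    - [0.03,[0.055,-0.45,0],[0,0,0]]
    - [0.03,[0.055,-0.469,0],[0,0,0]]

```text
clock: 11.85
eef_pos: [0.5748, -0.3288, 0.1797]
tcp_rot: [-2.249, -2.189, 0.003]
wrist_force: [-0.6, 0.4, -2.0]
width: 0.0519
finger_force: 31.8
```

```bash
python3 - <<'E'
from h import *
im,E=grab('w6')
E
```

```text
11.85 [ 0.5748 -0.3288  0.1797] 0.051911586596852015 [ 1.    -0.027 -0.003]
```

move_arm:
  series:
    - [0.03,[0.001,0.003,0],[0,0,0]]
    - [0.03,[0.001,0.003,-0.02],[0,0,0]]
    - [0.03,[0.001,0.003,-0.045],[0,0,0]]
    - [0.03,[0.001,0.003,-0.07],[0,0,0]]
    - [0.03,[0.001,0.003,-0.085],[0,0,0]]
    - [0.03,[0.001,0.003,-0.1],[0,0,0]]
    - [0.03,[0.001,0.003,-0.112],[0,0,0]]
    - [0.03,[0.001,0.003,-0.122],[0,0,0]]
    - [0.03,[0.001,0.003,-0.129],[0,0,0]]
    - [0.03,[0.001,0.003,-0.129],[0,0,0]]

```text
clock: 13.15
eef_pos: [0.5773, -0.3237, 0.0525]
tcp_rot: [2.247, 2.194, -0.002]
wrist_force: [-0.5, -6.2, -3.4]
width: 0.0517
finger_force: 32.8
```

move_arm:
  series:
    - [0.08,[0,0,-0.003],[0,0,0]]
    - [0.08,[0,0,-0.003],[0,0,0]]
    - [0.08,[0,0,0],[0,0,0]]
    - [0.08,[0,0,0.04],[0,0,0]]
    - [0.08,[0,0,0.09],[0,0,0]]
    - [0.08,[0,0,0.14],[0,0,0]]
    - [0.08,[0,0.03,0.18],[0,0,0]]
    - [0.08,[-0.01,0.08,0.19],[0,0,0]]
    - [0.08,[-0.02,0.13,0.2],[0,0,0]]
    - [0.08,[-0.03,0.18,0.22],[0,0,0]]

```text
clock: 14.4
eef_pos: [0.5469, -0.14, 0.2736]
tcp_rot: [-2.245, -2.196, 0.0]
wrist_force: [1.3, -0.4, 0.8]
width: 0.08
finger_force: 0.0
```

```bash
python3 - <<'E'
from h import *
im,E=grab('w7')
t=snapshot('top'); cv2.imwrite('pics/top7.png',t)
print('--placed'); sleeves([('wrist',E,im),('top',ext('top'),t)],[(.576,-.323,.019)])
print('--rest'); sleeves([('top',ext('top'),t)],[(.4966,.2313,.004),(.538,.3116,.004),(.5306,.3915,.004)])
E
```

```text
14.4 [ 0.5469 -0.14    0.2736] 0.07997772330781809 [ 1.    -0.022 -0.001]
--placed
2 [ 0.5775 -0.3342  0.0015] rms px 3.68
--rest
1 [0.4987 0.2314 0.004 ] rms px 0.9
1 [0.5381 0.3119 0.004 ] rms px 1.7
1 [0.5305 0.3937 0.002 ] rms px 1.4
```

View pics/w7.png

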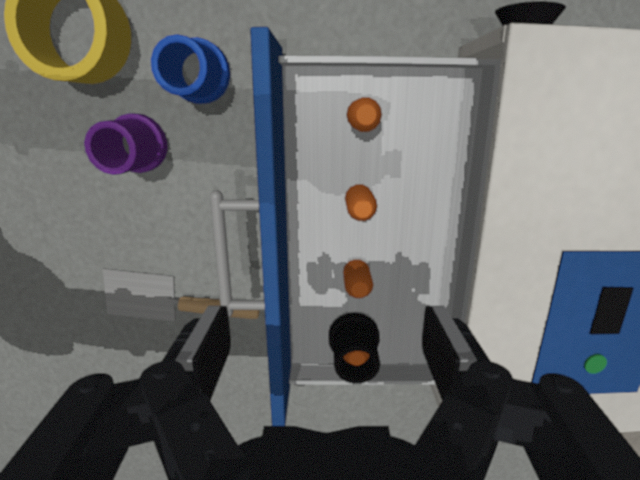

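move_arm:
  series:
    - [0.08,[-0.01,0.05,0],[0,0,0]]
    - [0.08,[-0.02,0.11,0],[0,0,0]]
    - [0.08,[-0.03,0.17,0],[0,0,0]]
    - [0.08,[-0.04,0.23,0],[0,0,0]]
    - [0.08,[-0.049,0.29,0],[0,0,0]]
    - [0.08,[-0.049,0.34,0],[0,0,0]]
    - [0.08,[-0.049,0.371,0],[0,0,0]]
    - [0.08,[-0.049,0.371,-0.03],[0,0,0]]
    - [0.08,[-0.049,0.371,-0.07],[0,0,0]]
    - [0.08,[-0.049,0.371,-0.1],[0,0,0]]

```text
clock: 15.75
eef_pos: [0.4983, 0.2286, 0.1721]
tcp_rot: [-2.246, -2.196, 0.001]
wrist_force: [0.1, -0.7, -0.1]
width: 0.0799
finger_force: 0.0
```

```bash
python3 - <<'E'
from h import *
im,E=grab('w8')
sleeves([('wrist',E,im)],[(.538,.3116,.004)])
E=np.load('E_w7.npy'); print(feat(proj('wrist',model(.5762,-.3231,.019),E)).round(0),feat(proj('wrist',model(.5762,-.3231,.029),E)).round(0))
w=cv2.imread('pics/w7.png'); print(w[300:320,354].max(1),w[370:395,356].max(1))
E
```

```text
15.75 [0.4983 0.2286 0.1721] 0.07989178343051381 [ 1.    -0.022 -0.001]
1 [ 0.5374  0.3114 -0.0033] rms px 0.81
[355. 348. 328. 312. 381. 385.] [356. 354. 328. 316. 382. 392.]
[114 115 114 115 114 117 116 113 114 116 114  97  65  25   0   9  15  15
  19  15] [  8  16  13  11  22   5  10  22  11  14  14  17  45  82 113 126 131 133
 130 129 130 129 130 129 130]
```

move_arm:
  series:
    - [0.08,[0,0.0025,-0.03],[0,0,0]]
    - [0.08,[0,0.0025,-0.07],[0,0,0]]
    - [0.08,[0,0.0025,-0.11],[0,0,0]]
    - [0.08,[0,0.0025,-0.13],[0,0,0]]
    - [0.08,[0,0.0025,-0.14],[0,0,0]]
    - [0.08,[0,0.0025,-0.14],[0,0,0]]
    - [0.03,[0,0.0025,-0.14],[0,0,0]]
    - [0.03,[0,0.0025,-0.14],[0,0,0]]
    - [0.03,[0,0.0025,-0.14],[0,0,0]]
    - [0.03,[0,0.0025,-0.14],[0,0,0]]

```text
clock: 17.05
eef_pos: [0.4996, 0.2316, 0.0348]
tcp_rot: [2.246, 2.195, 0.003]
wrist_force: [-2.1, -1.0, 6.3]
width: 0.0517
finger_force: 31.1
```

move_arm:
  series:
    - [0.03,[0,0,0.01],[0,0,0]]
    - [0.03,[0,0,0.04],[0,0,0]]
    - [0.03,[0,0,0.08],[0,0,0]]
    - [0.03,[0,0,0.12],[0,0,0]]
    - [0.03,[0,0,0.15],[0,0,0]]
    - [0.03,[0,0,0.15],[0,0,0]]
    - [0.03,[0,0,0.15],[0,0,0]]
    - [0.03,[0,0,0.15],[0,0,0]]
    - [0.03,[0,0,0.15],[0,0,0]]
    - [0.03,[0,0,0.15],[0,0,0]]

```text
clock: 18.3
eef_pos: [0.4985, 0.2312, 0.1828]
tcp_rot: [-2.246, -2.196, 0.001]
wrist_force: [0.4, -0.1, -1.3]
width: 0.0513
finger_force: 31.8
```

```bash
cat >> h.py <<'E'
def held2(f,dz=-.0295):
    """offset in y (and x) of the held sleeve from the TCP, from the skirt's far edge row / the rim's edges"""
    im,E=grab(f); t=manip.sense()['eef_pos']; c=int(proj('wrist',t+[0,.03,dz],E)[0,0])
    g=im[:,c].max(1).astype(int); r=next(i for i in range(120,300) if g[i:i+6].max()<60)
    best=min(np.arange(-.012,.012,.0005),key=lambda d:abs(proj('wrist',np.array([[t[0]+.032*np.cos(a),t[1]+d+.032*np.sin(a),t[2]+dz] for a in A]),E)[:,1].min()-r))
    print('skirt row',r,'dy',best.round(4))
E
python3 - <<'E'
from h import *
held2('w9')
E
```

```text
18.3 [0.4985 0.2312 0.1828] 0.05126184488563437 [ 1.    -0.023 -0.001]
skirt row 226 dy -0.0015
```

move_arm:
  series:
    - [0.03,[0.0,-0.03,0],[0,0,0]]
    - [0.03,[0.01,-0.08,0],[0,0,0]]
    - [0.03,[0.02,-0.13,0],[0,0,0]]
    - [0.03,[0.03,-0.185,0],[0,0,0]]
    - [0.03,[0.04,-0.24,0],[0,0,0]]
    - [0.03,[0.055,-0.295,0],[0,0,0]]
    - [0.03,[0.07,-0.35,0],[0,0,0]]
    - [0.03,[0.08,-0.405,0],[0,0,0]]
    - [0.03,[0.08,-0.445,0],[0,0,0]]
    - [0.03,[0.08,-0.465,0],[0,0,0]]

```text
clock: 19.6
eef_pos: [0.5781, -0.2368, 0.1827]
tcp_rot: [-2.25, -2.191, 0.001]
wrist_force: [1.2, 0.1, -1.4]
width: 0.0514
finger_force: 31.8
```

move_arm:
  series:
    - [0.03,[0,0,0],[0,0,0]]
    - [0.03,[0,0,-0.02],[0,0,0]]
    - [0.03,[0,0,-0.035],[0,0,0]]
    - [0.03,[0,0,-0.05],[0,0,0]]
    - [0.03,[0,0,-0.05],[0,0,0]]
    - [0.03,[0,0,-0.05],[0,0,0]]
    - [0.03,[0,0,-0.05],[0,0,0]]
    - [0.03,[0,0,-0.05],[0,0,0]]
    - [0.03,[0,0,-0.05],[0,0,0]]
    - [0.03,[0,0,-0.05],[0,0,0]]

```text
clock: 20.85
eef_pos: [0.5788, -0.2339, 0.1335]
tcp_rot: [2.247, 2.196, 0.0]
wrist_force: [0.1, 0.6, -1.2]
width: 0.0516
finger_force: 31.8
```

move_arm:
  series:
    - [0.03,[0,0,-0.015],[0,0,0]]
    - [0.03,[0,0,-0.03],[0,0,0]]
    - [0.03,[0,0,-0.045],[0,0,0]]
    - [0.03,[0,0,-0.06],[0,0,0]]
    - [0.03,[0,0,-0.072],[0,0,0]]
    - [0.03,[0,0,-0.082],[0,0,0]]
    - [0.03,[0,0,-0.082],[0,0,0]]
    - [0.08,[0,0,-0.082],[0,0,0]]
    - [0.08,[0,0,-0.082],[0,0,0]]
    - [0.08,[0,0,-0.082],[0,0,0]]

```text
clock: 22.1
eef_pos: [0.579, -0.2339, 0.0517]
tcp_rot: [2.246, 2.195, 0.0]
wrist_force: [0.2, 0.3, -0.4]
width: 0.0798
finger_force: 0.0
```

move_arm:
  series:
    - [0.08,[0,0,0.04],[0,0,0]]
    - [0.08,[0,0,0.09],[0,0,0]]
    - [0.08,[0,0,0.14],[0,0,0]]
    - [0.08,[0,0.03,0.18],[0,0,0]]
    - [0.08,[0,0.08,0.19],[0,0,0]]
    - [0.08,[0,0.13,0.2],[0,0,0]]
    - [0.08,[-0.005,0.18,0.2],[0,0,0]]
    - [0.08,[-0.01,0.22,0.2],[0,0,0]]
    - [0.08,[-0.01,0.22,0.2],[0,0,0]]
    - [0.08,[-0.01,0.22,0.2],[0,0,0]]

```text
clock: 23.35
eef_pos: [0.5688, -0.0146, 0.2515]
tcp_rot: [2.246, 2.195, -0.001]
wrist_force: [0.4, -0.6, -0.6]
width: 0.0798
finger_force: 0.0
```

```bash
cat >> h.py <<'E'
def stack(f,im,t,box):
    x0,y0,x1,y1=box; b=cv2.resize(t[y0:y1,x0:x1],None,fx=2,fy=2,interpolation=cv2.INTER_CUBIC); a=cv2.resize(im,(400,300))
    o=np.zeros((max(300,b.shape[0]),400+b.shape[1],3),np.uint8); o[:300,:400]=a; o[:b.shape[0],400:]=b; cv2.imwrite(f'pics/{f}.png',o)
E
python3 - <<'E'
from h import *
im,E=grab('w10')
t=snapshot('top'); cv2.imwrite('pics/top10.png',t)
sleeves([('top',ext('top'),t)],[(.576,-.323,.019),(.579,-.235,.019),(.538,.3116,.004),(.5306,.3915,.004)])
stack('c10',im,t,(300,150,500,300))
E
```

```text
23.35 [ 0.5688 -0.0146  0.2515] 0.07981229337587412 [ 1.    -0.023  0.   ]
1 [ 0.5782 -0.3197  0.0211] rms px 1.06
1 [ 0.5803 -0.233   0.0171] rms px 1.36
1 [0.538  0.3116 0.004 ] rms px 1.5
1 [0.5305 0.3935 0.0039] rms px 1.42
```

View pics/c10.png

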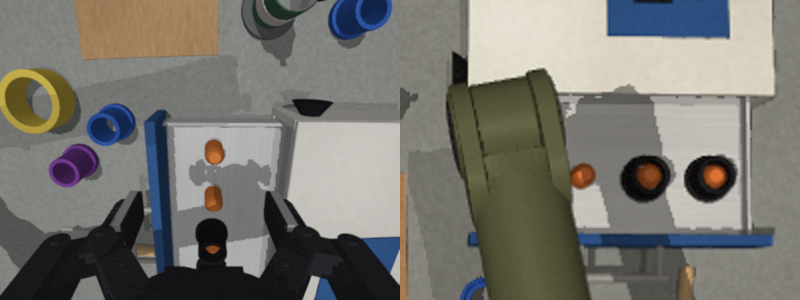

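move_arm:
  series:
    - [0.08,[-0.01,0.05,0],[0,0,0]]
    - [0.08,[-0.02,0.11,0],[0,0,0]]
    - [0.08,[-0.031,0.17,0],[0,0,0]]
    - [0.08,[-0.031,0.23,0],[0,0,0]]
    - [0.08,[-0.031,0.28,0],[0,0,0]]
    - [0.08,[-0.031,0.31,0],[0,0,0]]
    - [0.08,[-0.031,0.326,-0.02],[0,0,0]]
    - [0.08,[-0.031,0.326,-0.06],[0,0,0]]
    - [0.08,[-0.031,0.326,-0.08],[0,0,0]]
    - [0.08,[-0.031,0.326,-0.08],[0,0,0]]

```text
clock: 24.7
eef_pos: [0.5377, 0.3105, 0.1698]
tcp_rot: [-2.248, -2.193, 0.005]
wrist_force: [-0.1, -0.9, 0.6]
width: 0.0802
finger_force: 0.0
```

```bash
python3 - <<'E'
from h import *
im,E=grab('w11'); t=snapshot('top')
sleeves([('wrist',E,im),('top',ext('top'),t)],[(.538,.3116,.004),(.5306,.3915,.004)])
E
```

```text
24.7 [0.5377 0.3105 0.1698] 0.08021219817915116 [ 1.    -0.025 -0.003]
1 [ 0.537   0.309  -0.0063] rms px 0.37
1 [0.5268 0.3924 0.005 ] rms px 1.49
```

move_arm:
  series:
    - [0.08,[0,0,-0.03],[0,0,0]]
    - [0.08,[0,0,-0.07],[0,0,0]]
    - [0.08,[0,0,-0.11],[0,0,0]]
    - [0.08,[0,0,-0.13],[0,0,0]]
    - [0.08,[0,0,-0.138],[0,0,0]]
    - [0.08,[0,0,-0.138],[0,0,0]]
    - [0.03,[0,0,-0.138],[0,0,0]]
    - [0.03,[0,0,-0.138],[0,0,0]]
    - [0.03,[0,0,-0.138],[0,0,0]]
    - [0.03,[0,0,-0.138],[0,0,0]]

```text
clock: 26.05
eef_pos: [0.5386, 0.3128, 0.0349]
tcp_rot: [2.246, 2.195, 0.003]
wrist_force: [-0.9, 0.8, 5.8]
width: 0.0503
finger_force: 31.9
```

move_arm:
  series:
    - [0.03,[0,0,0.01],[0,0,0]]
    - [0.03,[0,0,0.04],[0,0,0]]
    - [0.03,[0,0,0.08],[0,0,0]]
    - [0.03,[0,0,0.12],[0,0,0]]
    - [0.03,[0,0,0.15],[0,0,0]]
    - [0.03,[0,0,0.15],[0,0,0]]
    - [0.03,[0,0,0.15],[0,0,0]]
    - [0.03,[0,0,0.15],[0,0,0]]
    - [0.03,[0,0,0.15],[0,0,0]]
    - [0.03,[0,0,0.15],[0,0,0]]

```text
clock: 27.3
eef_pos: [0.5375, 0.3121, 0.1828]
tcp_rot: [-2.246, -2.196, 0.001]
wrist_force: [-0.2, 0.3, -1.6]
width: 0.0507
finger_force: 31.7
```

```bash
python3 - <<'E'
from h import *
held2('w12')
E
```

```text
27.3 [0.5375 0.3121 0.1828] 0.050734743003688486 [ 1.    -0.023 -0.001]
skirt row 135 dy 0.0115
```

```bash
sed -i 's/range(120,300)/range(185,300)/' h.py; python3 - <<'E'
from h import *
held2('w13'); g=cv2.imread('pics/w13.png')[:,329].max(1); print(g[120:300])
E
```

```text
27.35 [0.5376 0.3122 0.183 ] 0.050650774895277174 [ 1.    -0.023 -0.001]
skirt row 228 dy -0.0025
[176 176 174 176 175 176 177 177 176 170 150 119  77  37  25  22  34  42
  47  48  52  47  49  47  39  36  34  32  23  23  34  68  94 105 107 108
 108 106 108 110 111 107 108 108 106 106 109 103 108 133 164 171 171 170
 168 168 165 166 167 167 168 167 166 166 169 170 170 170 169 170 171 169
 171 171 171 171 171 170 170 171 171 170 172 174 171 174 176 178 177 176
 179 179 179 179 177 176 176 175 174 173 173 175 173 174 176 172 156 102
  38  15  23  18  29  28  32  40  53  48  40  38  42  37  36  35  35  28
  23  26  26  23  24  18  22  20  25  24  19  21  22  19  18  24  21  21
  26  22  24  24  22  25  20  27  26  14  25  21  24  26  23  24  26  21
  30  20  22  24  21  19  24  27  24  27  21  25  23  27  32  39  44  43]
```

move_arm:
  series:
    - [0.03,[0.0,-0.03,0],[0,0,0]]
    - [0.03,[0.0,-0.08,0],[0,0,0]]
    - [0.03,[0.005,-0.13,0],[0,0,0]]
    - [0.03,[0.01,-0.185,0],[0,0,0]]
    - [0.03,[0.01,-0.24,0],[0,0,0]]
    - [0.03,[0.02,-0.295,0],[0,0,0]]
    - [0.03,[0.03,-0.35,0],[0,0,0]]
    - [0.03,[0.04,-0.405,0],[0,0,0]]
    - [0.03,[0.044,-0.44,0],[0,0,0]]
    - [0.03,[0.044,-0.457,0],[0,0,0]]

```text
clock: 28.65
eef_pos: [0.5816, -0.1474, 0.183]
tcp_rot: [-2.25, -2.192, 0.0]
wrist_force: [0.9, 0.8, -1.1]
width: 0.0505
finger_force: 31.7
```

move_arm:
  series:
    - [0.03,[0,0,0],[0,0,0]]
    - [0.03,[0,0,-0.02],[0,0,0]]
    - [0.03,[0,0,-0.035],[0,0,0]]
    - [0.03,[0,0,-0.05],[0,0,0]]
    - [0.03,[0,0,-0.05],[0,0,0]]
    - [0.03,[0,0,-0.05],[0,0,0]]
    - [0.03,[0,0,-0.05],[0,0,0]]
    - [0.03,[0,0,-0.05],[0,0,0]]
    - [0.03,[0,0,-0.05],[0,0,0]]
    - [0.03,[0,0,-0.05],[0,0,0]]

```text
clock: 29.9
eef_pos: [0.5818, -0.1449, 0.1334]
tcp_rot: [2.247, 2.196, 0.0]
wrist_force: [-0.2, 0.3, -0.5]
width: 0.0504
finger_force: 31.7
```

move_arm:
  series:
    - [0.03,[0,0,-0.015],[0,0,0]]
    - [0.03,[0,0,-0.03],[0,0,0]]
    - [0.03,[0,0,-0.045],[0,0,0]]
    - [0.03,[0,0,-0.06],[0,0,0]]
    - [0.03,[0,0,-0.072],[0,0,0]]
    - [0.03,[0,0,-0.082],[0,0,0]]
    - [0.03,[0,0,-0.082],[0,0,0]]
    - [0.08,[0,0,-0.082],[0,0,0]]
    - [0.08,[0,0,-0.082],[0,0,0]]
    - [0.08,[0,0,-0.082],[0,0,0]]

```text
clock: 31.15
eef_pos: [0.5819, -0.1449, 0.0517]
tcp_rot: [2.246, 2.195, 0.0]
wrist_force: [0.3, 0.4, -0.5]
width: 0.0803
finger_force: 0.0
```

move_arm:
  series:
    - [0.08,[0,0,0.04],[0,0,0]]
    - [0.08,[0,0,0.09],[0,0,0]]
    - [0.08,[0,0,0.14],[0,0,0]]
    - [0.08,[-0.01,0.03,0.18],[0,0,0]]
    - [0.08,[-0.02,0.08,0.19],[0,0,0]]
    - [0.08,[-0.03,0.13,0.2],[0,0,0]]
    - [0.08,[-0.04,0.18,0.2],[0,0,0]]
    - [0.08,[-0.051,0.23,0.2],[0,0,0]]
    - [0.08,[-0.051,0.28,0.2],[0,0,0]]
    - [0.08,[-0.051,0.33,0.2],[0,0,0]]

```text
clock: 32.4
eef_pos: [0.5306, 0.1864, 0.2518]
tcp_rot: [2.246, 2.194, 0.001]
wrist_force: [1.4, 0.0, 0.9]
width: 0.0802
finger_force: 0.0
```

```bash
python3 - <<'E'
from h import *
im,E=grab('w14'); t=snapshot('top'); cv2.imwrite('pics/top14.png',t)
sleeves([('top',ext('top'),t)],[(.576,-.323,.019),(.579,-.235,.019),(.5817,-.147,.019)])
sleeves([('wrist',E,im),('top',ext('top'),t)],[(.53,.392,.004)])
sleeves([('top',ext('top'),t)],[(.53,.392,.004)])
E
```

```text
32.4 [0.5306 0.1864 0.2518] 0.08017874400877718 [ 1.    -0.024  0.002]
1 [ 0.5792 -0.3204  0.0172] rms px 1.02
1 [ 0.5817 -0.2342  0.0154] rms px 1.63
1 [ 0.5856 -0.1453  0.01  ] rms px 1.0
1 [0.53  0.392 0.004] rms px 1.51
1 [0.53  0.392 0.004] rms px 1.51
```

move_arm:
  series:
    - [0.08,[0,0.03,0],[0,0,0]]
    - [0.08,[0,0.08,0],[0,0,0]]
    - [0.08,[0,0.13,0],[0,0,0]]
    - [0.08,[0,0.16,0],[0,0,0]]
    - [0.08,[0,0.19,-0.01],[0,0,0]]
    - [0.08,[0,0.205,-0.04],[0,0,0]]
    - [0.08,[0,0.205,-0.08],[0,0,0]]
    - [0.08,[0,0.205,-0.08],[0,0,0]]
    - [0.08,[0,0.205,-0.08],[0,0,0]]
    - [0.08,[0,0.205,-0.08],[0,0,0]]

```text
clock: 33.75
eef_pos: [0.5317, 0.3906, 0.1736]
tcp_rot: [2.247, 2.194, 0.005]
wrist_force: [-1.0, -0.1, -0.8]
width: 0.0799
finger_force: 0.0
```

```bash
python3 - <<'E'
from h import *
im,E=grab('w15'); sleeves([('wrist',E,im)],[(.531,.3905,.003)])
E
```

```text
33.75 [0.5317 0.3906 0.1736] 0.07985052742639594 [ 1.    -0.024  0.003]
1 [ 0.5263  0.3894 -0.0081] rms px 0.04
```

move_arm:
  series:
    - [0.08,[-0.002,0,-0.03],[0,0,0]]
    - [0.08,[-0.002,0,-0.07],[0,0,0]]
    - [0.08,[-0.002,0,-0.11],[0,0,0]]
    - [0.08,[-0.002,0,-0.13],[0,0,0]]
    - [0.08,[-0.002,0,-0.14],[0,0,0]]
    - [0.08,[-0.002,0,-0.14],[0,0,0]]
    - [0.03,[-0.002,0,-0.14],[0,0,0]]
    - [0.03,[-0.002,0,-0.14],[0,0,0]]
    - [0.03,[-0.002,0,-0.14],[0,0,0]]
    - [0.03,[-0.002,0,-0.14],[0,0,0]]

```text
clock: 35.05
eef_pos: [0.5295, 0.391, 0.0331]
tcp_rot: [2.246, 2.195, 0.004]
wrist_force: [0.1, -0.7, 6.4]
width: 0.0525
finger_force: 31.5
```

move_arm:
  series:
    - [0.03,[0,0,0.01],[0,0,0]]
    - [0.03,[0,0,0.04],[0,0,0]]
    - [0.03,[0,0,0.08],[0,0,0]]
    - [0.03,[0,0,0.12],[0,0,0]]
    - [0.03,[0,0,0.15],[0,0,0]]
    - [0.03,[0,0,0.15],[0,0,0]]
    - [0.03,[0,0,0.15],[0,0,0]]
    - [0.03,[0,0,0.15],[0,0,0]]
    - [0.03,[0,0,0.15],[0,0,0]]
    - [0.03,[0,0,0.15],[0,0,0]]

```text
clock: 36.3
eef_pos: [0.5285, 0.39, 0.1807]
tcp_rot: [-2.246, -2.196, 0.001]
wrist_force: [0.0, 0.3, -0.3]
width: 0.0519
finger_force: 31.6
```

```bash
python3 - <<'E'
from h import *
held2('w16')
t=snapshot('top'); cv2.imwrite('pics/top16.png',t)
sleeves([('top',ext('top'),t)],[(.576,-.323,.019),(.579,-.235,.019),(.5817,-.147,.019)])
E
```

```text
36.3 [0.5285 0.39   0.1807] 0.05187503284761575 [ 1.    -0.023 -0.001]
skirt row 223 dy 0.0
1 [ 0.5789 -0.3201  0.0192] rms px 1.04
1 [ 0.5804 -0.2333  0.0167] rms px 1.71
1 [ 0.5856 -0.1453  0.01  ] rms px 1.0
```

move_arm:
  series:
    - [0.03,[0.0,-0.03,0],[0,0,0]]
    - [0.03,[0.0,-0.08,0],[0,0,0]]
    - [0.03,[0.0,-0.13,0],[0,0,0]]
    - [0.03,[0.0,-0.185,0],[0,0,0]]
    - [0.03,[0.0,-0.24,0],[0,0,0]]
    - [0.03,[0.01,-0.295,0],[0,0,0]]
    - [0.03,[0.02,-0.345,0],[0,0,0]]
    - [0.03,[0.04,-0.395,0],[0,0,0]]
    - [0.03,[0.056,-0.435,0],[0,0,0]]
    - [0.03,[0.056,-0.449,0],[0,0,0]]

```text
clock: 37.65
eef_pos: [0.5854, -0.0626, 0.1809]
tcp_rot: [2.252, 2.19, -0.0]
wrist_force: [-0.5, 0.4, -1.0]
width: 0.0519
finger_force: 31.7
```

move_arm:
  series:
    - [0.03,[0,0,0],[0,0,0]]
    - [0.03,[0,0,-0.02],[0,0,0]]
    - [0.03,[0,0,-0.035],[0,0,0]]
    - [0.03,[0,0,-0.05],[0,0,0]]
    - [0.03,[0,0,-0.05],[0,0,0]]
    - [0.03,[0,0,-0.05],[0,0,0]]
    - [0.03,[0,0,-0.05],[0,0,0]]
    - [0.03,[0,0,-0.05],[0,0,0]]
    - [0.03,[0,0,-0.05],[0,0,0]]
    - [0.03,[0,0,-0.05],[0,0,0]]

```text
clock: 38.9
eef_pos: [0.5848, -0.0589, 0.1315]
tcp_rot: [2.247, 2.196, 0.0]
wrist_force: [0.5, 0.5, -0.6]
width: 0.0522
finger_force: 31.7
```

move_arm:
  series:
    - [0.03,[0,0,-0.015],[0,0,0]]
    - [0.03,[0,0,-0.03],[0,0,0]]
    - [0.03,[0,0,-0.045],[0,0,0]]
    - [0.03,[0,0,-0.06],[0,0,0]]
    - [0.03,[0,0,-0.072],[0,0,0]]
    - [0.03,[0,0,-0.081],[0,0,0]]
    - [0.03,[0,0,-0.081],[0,0,0]]
    - [0.08,[0,0,-0.081],[0,0,0]]
    - [0.08,[0,0,-0.081],[0,0,0]]
    - [0.08,[0,0,-0.081],[0,0,0]]

```text
clock: 40.15
eef_pos: [0.5851, -0.0589, 0.0509]
tcp_rot: [2.246, 2.195, 0.001]
wrist_force: [-1.0, 0.8, -0.3]
width: 0.08
finger_force: 0.0
```

move_arm:
  series:
    - [0.08,[0,0,0.04],[0,0,0]]
    - [0.08,[0,0,0.09],[0,0,0]]
    - [0.08,[0,0,0.14],[0,0,0]]
    - [0.05,[-0.04,0,0.18],[0,0,0]]
    - [0.034,[-0.09,0,0.2],[0,0,0]]
    - [0.034,[-0.14,-0.02,0.21],[0,0,0]]
    - [0.034,[-0.14,-0.05,0.21],[0,0,0]]
    - [0.034,[-0.14,-0.07,0.21],[0,0,0]]
    - [0.034,[-0.14,-0.07,0.21],[0,0,0]]
    - [0.034,[-0.14,-0.07,0.21],[0,0,0]]

```text
clock: 41.4
eef_pos: [0.4454, -0.1274, 0.2591]
tcp_rot: [-2.241, -2.195, -0.005]
wrist_force: [0.4, 0.6, -1.1]
width: 0.0337
finger_force: 0.0
```

```bash
python3 - <<'E'
from h import *
im,E=grab('w17'); t=snapshot('top'); cv2.imwrite('pics/top17.png',t)
sleeves([('top',ext('top'),t)],[(.576,-.323,.019),(.579,-.235,.019),(.5817,-.147,.019),(.5844,-.0592,.019)])
stack('c17',im,t,(300,150,500,300))
E
```

```text
41.4 [ 0.4454 -0.1274  0.2591] 0.033652713780262744 [ 1.    -0.021 -0.001]
1 [ 0.5799 -0.3228  0.0068] rms px 0.92
1 [ 0.5798 -0.2327  0.0182] rms px 1.4
1 [ 0.5831 -0.1451  0.0189] rms px 1.15
1 [ 0.5869 -0.0566  0.0177] rms px 1.55
```

View pics/c17.png

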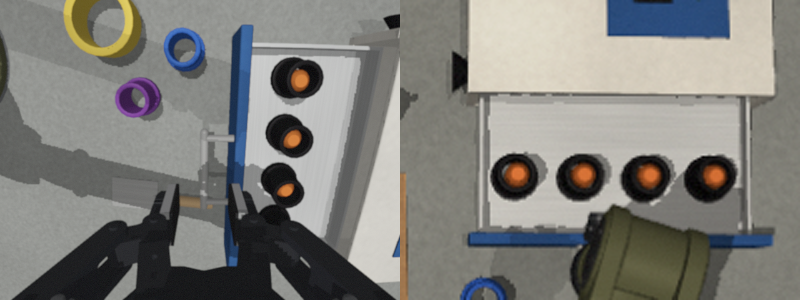

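move_arm:
  series:
    - [0.034,[-0.002,-0.03,0],[0,0,0]]
    - [0.034,[-0.002,-0.062,0],[0,0,0]]
    - [0.034,[-0.002,-0.062,-0.04],[0,0,0]]
    - [0.034,[-0.002,-0.062,-0.08],[0,0,0]]
    - [0.034,[-0.002,-0.062,-0.12],[0,0,0]]
    - [0.034,[-0.002,-0.062,-0.16],[0,0,0]]
    - [0.034,[-0.002,-0.062,-0.18],[0,0,0]]
    - [0.034,[-0.002,-0.062,-0.194],[0,0,0]]
    - [0.0,[-0.002,-0.062,-0.194],[0,0,0]]
    - [0.0,[-0.002,-0.062,-0.194],[0,0,0]]
  newtons: 40

```text
clock: 42.75
eef_pos: [0.4444, -0.1908, 0.0665]
tcp_rot: [2.245, 2.194, 0.005]
wrist_force: [6.3, -1.7, -12.0]
width: 0.0106
finger_force: 38.9
```

move_arm:
  series:
    - [0.0,[0.005,0,0],[0,0,0]]
    - [0.0,[0.02,0,0],[0,0,0]]
    - [0.0,[0.04,-0.001,0],[0,0,0]]
    - [0.0,[0.06,-0.001,0],[0,0,0]]
    - [0.0,[0.08,-0.002,0],[0,0,0]]
    - [0.0,[0.1,-0.0025,0],[0,0,0]]
    - [0.0,[0.12,-0.003,0],[0,0,0]]
    - [0.0,[0.14,-0.0035,0],[0,0,0]]
    - [0.0,[0.155,-0.004,0],[0,0,0]]
    - [0.0,[0.165,-0.004,0],[0,0,0]]

```text
clock: 44.0
eef_pos: [0.6087, -0.1953, 0.0665]
tcp_rot: [2.247, 2.195, -0.0]
wrist_force: [-3.0, -0.9, 0.2]
width: 0.0105
finger_force: 40.2
```

move_arm:
  series:
    - [0.0,[0.003,0,0],[0,0,0]]
    - [0.0,[0.005,0,0],[0,0,0]]
    - [0.0,[0.007,0,0],[0,0,0]]
    - [0.0,[0.009,0,0],[0,0,0]]
    - [0.0,[0.009,0,0],[0,0,0]]
    - [0.0,[0.009,0,0],[0,0,0]]
    - [0.0,[0.006,0,0],[0,0,0]]
    - [0.034,[0.005,0,0],[0,0,0]]
    - [0.034,[0.005,0,0],[0,0,0]]
    - [0.034,[0.005,0,0],[0,0,0]]

```text
clock: 45.25
eef_pos: [0.6129, -0.1939, 0.0666]
tcp_rot: [-2.246, -2.197, -0.001]
wrist_force: [-0.4, 0.4, 0.1]
width: 0.0338
finger_force: 0.0
```

move_arm:
  series:
    - [0.034,[0,0,0.04],[0,0,0]]
    - [0.034,[0,0,0.09],[0,0,0]]
    - [0.034,[0,0,0.14],[0,0,0]]
    - [0.02,[-0.01,0.05,0.17],[0,0,0]]
    - [0.01,[-0.03,0.1,0.19],[0,0,0]]
    - [0.0,[-0.05,0.15,0.2],[0,0,0]]
    - [0.0,[-0.07,0.19,0.2],[0,0,0]]
    - [0.0,[-0.07,0.22,0.2],[0,0,0]]
    - [0.0,[-0.07,0.22,0.2],[0,0,0]]
    - [0.0,[-0.07,0.22,0.2],[0,0,0]]

```text
clock: 46.5
eef_pos: [0.5428, 0.0244, 0.2663]
tcp_rot: [2.247, 2.195, -0.001]
wrist_force: [0.7, -1.1, 0.1]
width: 0.0001
finger_force: 0.0
```

```bash
python3 - <<'E'
from h import *
im,E=grab('w18'); t=snapshot('top'); cv2.imwrite('pics/top18.png',t)
def orange(im):
    h=cv2.cvtColor(im,cv2.COLOR_BGR2HSV); m=cv2.inRange(h,(4,150,80),(16,255,255))
    n,l,st,c=cv2.connectedComponentsWithStats(m); return [(st[i].tolist(),c[i].round(1)) for i in range(1,n) if st[i,4]>30]
print(orange(im),orange(t))
o=np.hstack([cv2.resize(im,(400,300)),cv2.resize(t[190:235,300:500],(400,90),interpolation=cv2.INTER_CUBIC).repeat(1,0) if 0 else cv2.copyMakeBorder(cv2.resize(t[170:245,320:500],(400,167),interpolation=cv2.INTER_CUBIC),0,133,0,0,cv2.BORDER_CONSTANT)])
cv2.imwrite('pics/c18.png',o)
E
```

```text
46.5 [0.5428 0.0244 0.2663] 8.419611568498362e-05 [ 1.    -0.023 -0.   ]
[([501, 0, 72, 61, 3435], array([536.8,  28.8]))] [([268, 193, 14, 13, 144], array([274.5, 199. ]))]
```

View pics/c18.png

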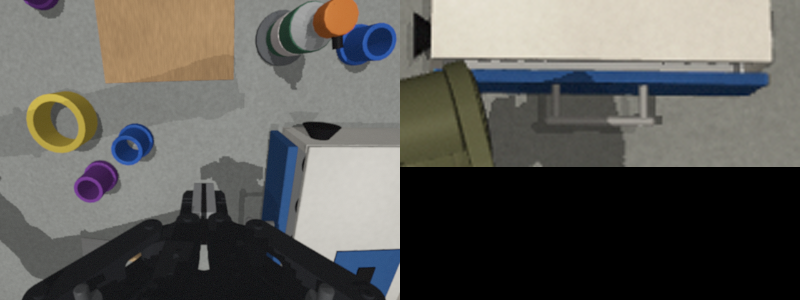

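move_arm:
  series:
    - [0.0,[0.01,0.02,0],[0,0,0]]
    - [0.0,[0.03,0.05,0],[0,0,0]]
    - [0.0,[0.05,0.07,0],[0,0,0]]
    - [0.0,[0.06,0.08,0],[0,0,0]]
    - [0.0,[0.06,0.08,0],[0,0,0]]
    - [0.0,[0.06,0.08,0],[0,0,0]]
    - [0.0,[0.06,0.08,0],[0,0,0]]
    - [0.0,[0.06,0.08,0],[0,0,0]]
    - [0.0,[0.06,0.08,0],[0,0,0]]
    - [0.0,[0.06,0.08,0],[0,0,0]]

```text
clock: 47.85
eef_pos: [0.6027, 0.105, 0.2664]
tcp_rot: [2.247, 2.195, -0.0]
wrist_force: [0.8, -0.7, -0.5]
width: -0.0002
finger_force: 0.0
```

```bash
python3 - <<'E'
from h import *
im,E=grab('w19')
h=cv2.cvtColor(im,cv2.COLOR_BGR2HSV); m=cv2.inRange(h,(4,150,80),(16,255,255))
n,l,st,c=cv2.connectedComponentsWithStats(m); i=1+np.argmax(st[1:,4]); print(st[i],c[i])
x,y,w,hh=st[i,:4]; a=im[max(0,y-60):y+hh+60,max(0,x-60):x+w+60]; print(max(0,x-60),max(0,y-60),a.shape)
cv2.imwrite('pics/c19.png',cv2.resize(a,None,fx=3,fy=3)[:600,:800])
print(tri(ray('wrist',c[i],E),ray('top',(274.5,199))))
E
```

```text
47.85 [0.6027 0.105  0.2664] -0.00016694925426624625 [ 1.    -0.023  0.   ]
[ 402  140   57   55 2403] [430.08947149 166.09280067]
342 80 (175, 177, 3)
(array([0.67200523, 0.15397542, 0.16776667]), [0.001038199284842197, 0.0010381992848422545])
```

View pics/c19.png

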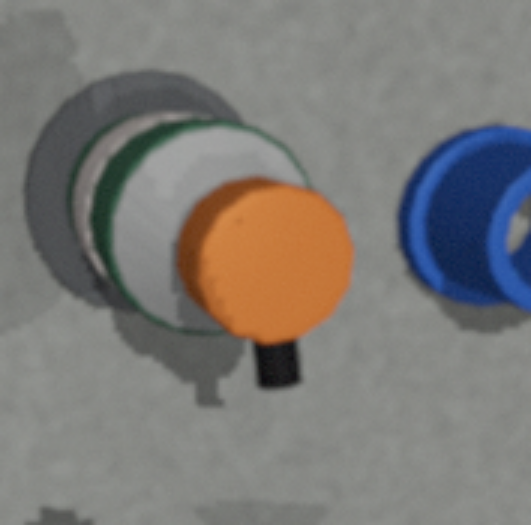

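move_arm:
  series:
    - [0.0,[0.03,0.02,0],[0,0,0]]
    - [0.0,[0.06,0.045,0],[0,0,0]]
    - [0.0,[0.069,0.049,0],[0,0,0]]
    - [0.0,[0.069,0.049,-0.02],[0,0,0]]
    - [0.0,[0.069,0.049,-0.04],[0,0,0]]
    - [0.0,[0.069,0.049,-0.06],[0,0,0]]
    - [0.0,[0.069,0.049,-0.07],[0,0,0]]
    - [0.0,[0.069,0.049,-0.076],[0,0,0]]
    - [0.0,[0.069,0.049,-0.076],[0,0,0]]
    - [0.0,[0.069,0.049,-0.076],[0,0,0]]

```text
clock: 49.15
eef_pos: [0.6721, 0.1545, 0.1911]
tcp_rot: [2.246, 2.195, 0.002]
wrist_force: [0.1, 0.7, -0.5]
width: -0.0001
finger_force: 0.0
```

move_arm:
  series:
    - [0.0,[0,0,-0.005],[0,0,0]]
    - [0.0,[0,0,-0.01],[0,0,0]]
    - [0.0,[0,0,-0.013],[0,0,0]]
    - [0.0,[0,0,-0.016],[0,0,0]]
    - [0.0,[0,0,-0.018],[0,0,0]]
    - [0.0,[0,0,-0.02],[0,0,0]]
    - [0.0,[0,0,-0.021],[0,0,0]]
    - [0.0,[0,0,-0.021],[0,0,0]]
    - [0.0,[0,0,-0.021],[0,0,0]]
    - [0.0,[0,0,-0.021],[0,0,0]]

```text
clock: 50.4
eef_pos: [0.6719, 0.1543, 0.1721]
tcp_rot: [2.246, 2.195, 0.001]
wrist_force: [-4.1, -2.9, 14.4]
width: 0.0003
finger_force: 6.7
```

move_arm:
  series:
    - [0.0,[0,0,-0.002],[0,0,0]]
    - [0.0,[0,0,-0.003],[0,0,0]]
    - [0.0,[0,0,-0.003],[0,0,0]]
    - [0.0,[0,0,-0.003],[0,0,0]]
    - [0.0,[0,0,-0.003],[0,0,0]]
    - [0.0,[0,0,-0.003],[0,0,0]]
    - [0.0,[0,0,-0.003],[0,0,0]]
    - [0.0,[0,0,-0.003],[0,0,0]]
    - [0.0,[0,0,-0.003],[0,0,0]]
    - [0.0,[0,0,-0.003],[0,0,0]]

```text
clock: 51.65
eef_pos: [0.672, 0.1544, 0.1719]
tcp_rot: [2.245, 2.193, 0.002]
wrist_force: [-8.8, -4.9, 24.6]
width: 0.0001
finger_force: 12.2
```

```bash
python3 - <<'E'
from h import *
s=manip.sense(); print(s['eef_pos'],s['wrist_force'])
E
```

```text
[0.67204405 0.15438712 0.17190861] [-8.79976931 -4.8842035  24.5908641 ]
```

move_arm:
  series:
    - [0.0,[0,0,0.02],[0,0,0]]
    - [0.0,[0,0,0.06],[0,0,0]]
    - [0.0,[0,0,0.1],[0,0,0]]
    - [0.034,[-0.01,-0.05,0.1],[0,0,0]]
    - [0.034,[-0.02,-0.1,0.1],[0,0,0]]
    - [0.034,[-0.03,-0.155,0.1],[0,0,0]]
    - [0.034,[-0.04,-0.21,0.1],[0,0,0]]
    - [0.034,[-0.05,-0.265,0.1],[0,0,0]]
    - [0.034,[-0.058,-0.32,0.1],[0,0,0]]
    - [0.034,[-0.058,-0.348,0.1],[0,0,0]]

```text
clock: 52.9
eef_pos: [0.6124, -0.1989, 0.2655]
tcp_rot: [2.253, 2.19, -0.003]
wrist_force: [-0.1, 0.7, 0.7]
width: 0.0342
finger_force: 0.0
```

```bash
python3 - <<'E'
from h import *
im,E=grab('w20')
a=atz('top',(274.5,199),.18); print(a)
h=cv2.cvtColor(snapshot('side'),cv2.COLOR_BGR2HSV); s0=cv2.cvtColor(cv2.imread('pics/side3.png'),cv2.COLOR_BGR2HSV)
for q in(h,s0):
    m=cv2.inRange(q,(4,150,80),(16,255,255))[:200]; n,l,st,c=cv2.connectedComponentsWithStats(m); print([(x.tolist(),y.round(1)) for x,y in zip(st[1:],c[1:]) if 20<x[4]<2000])
E
```

```text
52.9 [ 0.6124 -0.1989  0.2655] 0.03423509952480892 [ 1.    -0.028 -0.001]
[0.67086561 0.15346274 0.18      ]
[([319, 163, 15, 17, 201], array([325.9, 170.8]))]
[([319, 163, 15, 17, 203], array([325.9, 170.8]))]
```

move_arm:
  series:
    - [0.034,[0,0,0],[0,0,0]]
    - [0.034,[0,0,-0.03],[0,0,0]]
    - [0.034,[0,0,-0.07],[0,0,0]]
    - [0.034,[0,0,-0.11],[0,0,0]]
    - [0.034,[0,0,-0.14],[0,0,0]]
    - [0.034,[0,0,-0.17],[0,0,0]]
    - [0.034,[0,0,-0.19],[0,0,0]]
    - [0.034,[0,0,-0.2],[0,0,0]]
    - [0.0,[0,0,-0.2],[0,0,0]]
    - [0.0,[0,0,-0.2],[0,0,0]]

```text
clock: 54.25
eef_pos: [0.6141, -0.1934, 0.0669]
tcp_rot: [2.246, 2.196, 0.001]
wrist_force: [0.9, 2.4, -2.5]
width: 0.0106
finger_force: 38.9
```

move_arm:
  series:
    - [0.0,[-0.008,0.0,0],[0,0,0]]
    - [0.0,[-0.024,0.001,0],[0,0,0]]
    - [0.0,[-0.044,0.001,0],[0,0,0]]
    - [0.0,[-0.064,0.002,0],[0,0,0]]
    - [0.0,[-0.084,0.002,0],[0,0,0]]
    - [0.0,[-0.104,0.003,0],[0,0,0]]
    - [0.0,[-0.124,0.003,0],[0,0,0]]
    - [0.0,[-0.142,0.004,0],[0,0,0]]
    - [0.0,[-0.156,0.004,0],[0,0,0]]
    - [0.0,[-0.166,0.0045,0],[0,0,0]]
  newtons: 60

```text
clock: 55.5
eef_pos: [0.4476, -0.1889, 0.0669]
tcp_rot: [2.246, 2.195, 0.001]
wrist_force: [2.6, 2.8, -0.4]
width: 0.0099
finger_force: 60.0
```

move_arm:
  series:
    - [0.0,[-0.003,0,0],[0,0,0]]
    - [0.0,[-0.005,0,0],[0,0,0]]
    - [0.0,[-0.005,0,0],[0,0,0]]
    - [0.034,[-0.005,0,0],[0,0,0]]
    - [0.034,[-0.005,0,0],[0,0,0]]
    - [0.034,[-0.005,0,0],[0,0,0]]
    - [0.034,[-0.005,0,0.04],[0,0,0]]
    - [0.034,[-0.005,0,0.09],[0,0,0]]
    - [0.034,[-0.005,0,0.14],[0,0,0]]
    - [0.034,[-0.005,0,0.18],[0,0,0]]

```text
clock: 56.75
eef_pos: [0.4428, -0.1896, 0.2484]
tcp_rot: [2.246, 2.194, -0.001]
wrist_force: [-0.2, -0.7, -0.1]
width: 0.0341
finger_force: 0.0
```

move_arm:
  series:
    - [0.034,[0,0.02,0],[0,0,0]]
    - [0.034,[0,0.07,0.01],[0,0,0]]
    - [0.034,[0,0.12,0.02],[0,0,0]]
    - [0.034,[0,0.17,0.03],[0,0,0]]
    - [0.034,[0,0.19,0.03],[0,0,0]]
    - [0.034,[0,0.19,0.03],[0,0,0]]
    - [0.034,[0,0.19,0.03],[0,0,0]]
    - [0.034,[0,0.19,0.03],[0,0,0]]
    - [0.034,[0,0.19,0.03],[0,0,0]]
    - [0.034,[0,0.19,0.03],[0,0,0]]

```text
clock: 58.0
eef_pos: [0.4427, 0.0002, 0.2763]
tcp_rot: [-2.247, -2.195, -0.001]
wrist_force: [0.1, 0.2, -1.7]
width: 0.0337
finger_force: 0.0
```

```bash
python3 - <<'E'
from h import *
im,E=grab('w21'); t=snapshot('top'); cv2.imwrite('pics/top21.png',t)
sleeves([('wrist',E,im),('top',ext('top'),t)],[(.579,-.323,.019),(.582,-.235,.019),(.585,-.147,.019),(.587,-.0592,.019)])
stack('c21',im,t,(300,150,500,300)); print(manip.sense()['wrist_force'])
E
```

```text
58.0 [4.427e-01 2.000e-04 2.763e-01] 0.033713517994026596 [ 1.    -0.024 -0.   ]
1 [ 0.5799 -0.3227  0.0078] rms px 0.93
1 [ 0.5841 -0.2342  0.0051] rms px 0.93
1 [ 0.584  -0.1461  0.009 ] rms px 0.62
2 [ 0.5857 -0.0567  0.0154] rms px 1.85
[ 1.35445936 -0.03958445  0.10300831]
```

View pics/c21.png

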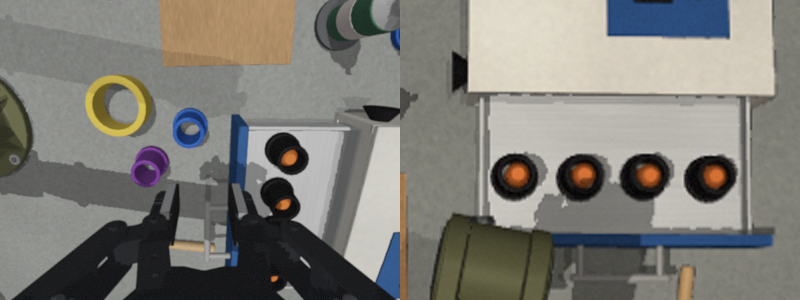

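The drawer is wide open, with all four sleeves upright on their posts, the cap up and the gripper clear of everything.

```bash
python3 -c "
from bench import manip; print(manip.job_done())"
```

```text
the job is handed in; nothing more can be done
None
```

I carried out every step and handed the job in at about 58 s: all four sleeves are on their posts, the cap was pressed to its stop with the drawer shut and sprang back, and the drawer is open again by about 170 mm; the verdict was not shown.

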